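# Pin a pulley block and put it in its lane of the wire basket

### The job

In the assembly nest a white pulley wheel sits loose inside its black U-bracket: push the brass-headed pin from the wooden rack fully home through bracket and wheel. Then put the finished block into the wire basket, flat on the floor with the pin head up, in the lane where the orange lot tag lies; the nest only lets you take it by its two open sides and the lane is too narrow for fingers there, so rest it on the blue rubber mat and take it again by its ends. Lower it in rather than dropping it, and leave the tag, the two finished blocks and the two long black-headed pins where they are.

Things in the scene. Friction and masses are not known exactly. Their poses are not given: they have to be found in the camera images.
- nest: Fixed assembly nest: aluminium plate 136 (x) x 86 (y) x 12 mm, two grey end blocks 29 mm high on it at x = +-34 to +-48 mm, 12 mm high corner lips (1 mm play all round). Open at both y sides: 46 mm clear in x between the lips. Origin: centre of the plate's underside. The bracket starts on the plate, centred, its axes along the nest's.
- bracket: Loose black steel U-bracket lying on its side, 66 (x) x 48 (y) x 30 mm (z), about 0.24 kg: two level ears 6 mm thick (z 0 to 6 and 24 to 30) joined by an upright web at the -x end (6 mm). Vertical 13.5 mm hole through both ears at x = +4 mm, y = 0. Both its y sides and its x ends can be gripped. Origin: centre of its underside, z up.
- bracket_hole (a point): Centre of the mouth of the hole in the bracket's upper ear, at its top face (30 mm above the bracket's underside); axes as the bracket's.
- wheel: Loose white pulley wheel, 40 mm across, 16 mm thick, bore 14 mm, about 40 g, lying flat between the ears on the lower ear, its bore in line with the bracket's holes. Origin: centre of its underside, which is 24 mm below bracket_hole when in place.
- pin: Loose pin with brass head: shank 12 mm across, 29 mm long, 3 mm bevel at the tip; head 20 mm across, 12 mm high; about 50 g. Stands in one of the three rack holes, head on the rack's top, tip down. Origin: centre of the head's underside; shank along -z, head along +z. Fully home, the head rests on the upper ear, its origin at bracket_hole.
- rack: Fixed wooden pin rack, 46 (x) x 144 (y) x 50 mm high, three through holes 14.5 mm wide in a row at y = -46, 0 and +46 mm. Origin: centre of its underside.
- longpin1: Pin of another kind, black head of the same size, shank 44 mm; stands in the rack and stays there. Origin: centre of the underside of its head.
- longpin2: Second black-headed long pin, the same as longpin1.
- mat: Fixed blue rubber mat lying on the bench, 150 x 150 x 3 mm, kept free for putting parts down. Origin: centre of its underside.
- basket: Fixed wire basket, 290 (x) x 206 (y) mm outside; floor 12 mm above the bench, outer walls up to 72 mm, the two lane dividers up to 62 mm above the bench. Three lanes along x, each 62 mm wide and 282 mm long inside, centre lines at y = -66, 0, +66 mm. Origin: centre of its underside at bench level, z up.
- done1: Finished pulley block (same size as the bracket, with wheel and pin, 42 mm high over the head), lying loose at the +x end of one basket lane, about 98 mm from the basket's centre. Origin: centre of its underside.
- done2: Second finished pulley block, in another lane, the same as done1.
- tag: Loose orange plastic lot tag 50 (x) x 40 (y) x 6 mm lying flat on the centre line of the lane to be filled, at that lane's +x end about 98 mm from the basket's centre, its axes along the basket's. Origin: centre of its underside; the lane is free from 30 to 235 mm along the tag's -x.

How it is judged:
By the outcome, as a careful person would: the job done as asked, in the order asked, and still so for the second after the job is handed in, with the robot touching nothing.
It also fails if it takes over 69 s, if anything falls off the work surface, if the arm or the gripper's body presses on something with over 40 N, if the wrist force passes 120 N, or if a joint passes its speed limit or range.

### The arm

A 7-joint arm with a two-finger parallel gripper is mounted at the origin on the work surface. World frame = base frame: x ahead of the robot, y to its left, z up, the work surface at z = 0. Lengths are in m, angles in degrees, forces in N, time in s.
With the tool pointing down it reaches from about 0.35 to 0.9 m from the base axis. Payload 8.1 kg.
Tool frame: the origin (TCP) lies on the centre line of the jaws, within the pads' length; the fingertips stand 11 mm ahead of it and the grasp point (between the pads) lies 8 mm behind it; z points along the fingers, y is the direction in which the jaws open and shut (so a half turn about z gives the same grasp; the last joint's range is limited). The gripper opens to 92 mm and grips with 3 to 60 N. Pads are 19 mm wide; open, the fingers measure 130 mm over their backs; the gripper's body (75 mm by 190 mm) begins 47 mm behind the grasp point.
Start: joints at [-76.295, 24.895, 1.432, 90.138, -0.665, 64.973, -4.303], TCP at [0.21, 0.589, 0.238] pointing down, gripper open.
Joint ranges: [-149.89, 149.89], [-25.12, 119.58], [-72.63, 75.52], [4.76, 147.25], [-75.54, 255.54], [6.69, 114.76], [-157.13, 157.13]. Speed limits (degrees/s): [127.2, 127.2, 172.46, 172.46, 180, 180, 180].

### API

Orientations are given as a 3x3 rotation matrix whose columns are the frame's x, y, z axes.
In Python, from workcell import env gives the robot as it stands. The module is installed in compiled form; this text tells all that it offers.
- The arm moves only by the tool move_arm, never from a script. Its argument "targets" is text: rows parted by semicolons, each of 7 numbers parted by spaces: the turn, a rotation vector about the tool's x, y, z scaled (see below), then the shift along the tool's x, y, z scaled (see below), then the opening, from 0 (shut) to 1 (fully open). In form: wx wy wz tx ty tz hand; .... A call has exactly 8 rows; each row is the pose to reach, as a shift and turn from the pose commanded when the call began, along the tool's axes at that moment, turning the shorter way round; what a row does not reach only later rows make up. The controller multiplies each number of a shift by 300 mm and each number of a turn by pi rad. A row lasts 1/12 s, in which the tool goes at most 41.7 mm and 7.16 degrees, less where a joint would pass 70% of its speed; a pose out of reach is approached as far as the arm can. A call with a number of a shift or a turn outside -1 to 1 is refused whole. A call with a gripper value outside its range is refused whole. The fingers move at their own pace and stop on an object; "grip_force" is the grip in N (left out, the last holds). Time passes only in rows, so rows that repeat a pose let the fingers close, or fill a call up. It gives the time, the measured TCP pose, the force and the opening at its end, in the units of the state.
- env.get_state(): the state, without advancing time (a new reading comes with each control period).
- env.grab_frame(name): name is "scene" or "top" or "wrist"; returns a dict with "img" (480x640x3 uint8, blue, green, red), "intrinsics" (3x3 intrinsics, pixels), "world_from_camera" (4x4, takes a point from camera to world coordinates). Camera axes: x right, y up, looking along -z (the intrinsics and any distortion apply to the point x, -y, -z); pixel columns grow to the right and rows downward; lengths in m; the calibration is good to about 2 mm. The wrist camera is an equidistant fisheye: a pixel r from the principal point sees the ray r / f radians off the axis. A picture is of the moment at which its call begins. There is no depth.
- env.finish_job(): hands the job in, once; it reports no verdict.
The state is a dict: "time_s": time; "qpos": joint angles; "dq": joint speeds; "effort": joint torques, N m; "tcp_pos": TCP position; "eef_rot": TCP orientation; "wrist_force": force on the tool from outside, world axes, zero at the start; "ft_torque": the same for the moment, N m; "gripper_width": finger opening in m.
Only numpy, scipy, OpenCV 4.12 (cv2) and the standard library are available. Lean on these libraries where they do the work, as an engineer would, in place of code of your own. Each camera call takes 0.05 s, during which the arm holds its last target. There are 200 camera calls.

## Working session

There is one attempt and no reset: what is moved stays moved. The work goes in short steps, Python scripts to look and compute and a tool call to move; the robot and the scene stay as the last step left them, time stands still between calls to the robot, and variables do not carry over. Pictures are saved under pics/ and viewed, about 8 in all and at most 12, crops included, and the job is handed in when it is done.

Besides the shell and the picture viewer there is one more tool, called in YAML: its name, and indented under it one key for each argument. move_arm: Moves the arm, as the interface text tells. Its arguments: {"type":"object","properties":{"targets":{"type":"string"},"grip_force":{"type":"number"}},"required":["targets"]}

```bash
mkdir -p pics; ls
cat > h.py <<'E'
import numpy as np, cv2
from workcell import env
def ray(f,u,v,fish=False):
    K=f["intrinsics"];T=f["world_from_camera"]
    x=(u-K[0,2])/K[0,0];y=(v-K[1,2])/K[1,1]
    if fish:
        r=np.hypot(x,y);s=np.sin(r)/r if r>1e-9 else 1
        d=np.array([x*s,-y*s,-np.cos(r)])
    else: d=np.array([x,-y,-1])
    return T[:3,3],T[:3,:3]@d
def onz(f,u,v,z,fish=False):
    o,d=ray(f,u,v,fish);return o+d*(z-o[2])/d[2]
def proj(f,p,fish=False):
    K=f["intrinsics"];T=f["world_from_camera"]
    c=T[:3,:3].T@(np.asarray(p)-T[:3,3]);c=c*[1,-1,-1]
    if fish:
        r=np.hypot(c[0],c[1]);th=np.arctan2(r,c[2]);m=c[:2]/r*th
    else: m=c[:2]/c[2]
    return m*[K[0,0],K[1,1]]+K[:2,2]
E
python3 - <<'E'
from h import *
np.set_printoptions(precision=4,suppress=True)
s=env.get_state();print(s)
for n in("scene","top","wrist"):
    f=env.grab_frame(n);cv2.imwrite(f"pics/{n}0.png",f["img"]);print(n,f["intrinsics"],f["world_from_camera"])
    np.savez(f"{n}0.npz",**f)
E
```

```text
pics
{'time_s': 0.0, 'qpos': array([-76.2944,  24.9354,   1.4304,  90.1872,  -0.6656,  64.9739,
        -4.3018]), 'dq': array([ 0.0045, -0.1501,  0.0084,  0.059 ,  0.0127, -0.0022,  0.0445]), 'effort': array([ -0.0012, -66.7844,   0.9842, -31.4464,  -0.0607,   0.0425,
         0.0002]), 'tcp_pos': array([0.2094, 0.5884, 0.237 ]), 'eef_rot': array([[-0.9421,  0.3352, -0.0004],
       [ 0.3352,  0.9421, -0.0015],
       [-0.0001, -0.0015, -1.    ]]), 'wrist_force': array([-0.081 , -0.3944, -0.0327]), 'ft_torque': array([ 0.0114, -0.0014,  0.0057]), 'gripper_width': 0.09185040102234225}
scene [[504.3632   0.     321.0789]
 [  0.     504.3632 240.5088]
 [  0.       0.       1.    ]] [[-0.7656 -0.4639  0.4458  0.9458]
 [ 0.6433 -0.5643  0.5174  0.433 ]
 [ 0.0115  0.6829  0.7304  0.7189]
 [ 0.      0.      0.      1.    ]]
top [[538.5865   0.     316.9927]
 [  0.     538.5865 240.9601]
 [  0.       0.       1.    ]] [[ 0.0258  0.9936 -0.11    0.4486]
 [-0.9994  0.028   0.018  -0.0366]
 [ 0.021   0.1095  0.9938  0.9905]
 [ 0.      0.      0.      1.    ]]
wrist [[371.6483   0.     323.9885]
 [  0.     371.6483 233.9418]
 [  0.       0.       1.    ]] [[ 0.3365 -0.9129 -0.2308  0.1476]
 [ 0.9417  0.3261  0.083   0.6101]
 [-0.0005 -0.2453  0.9695  0.3833]
 [ 0.      0.      0.      1.    ]]
```

View pics/top0.png

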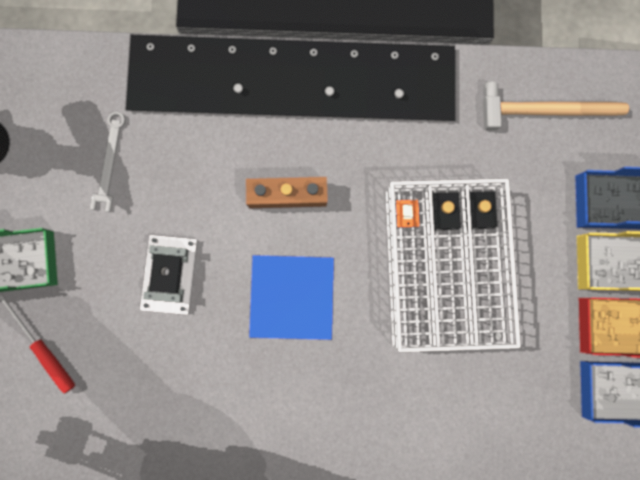

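View pics/scene0.png

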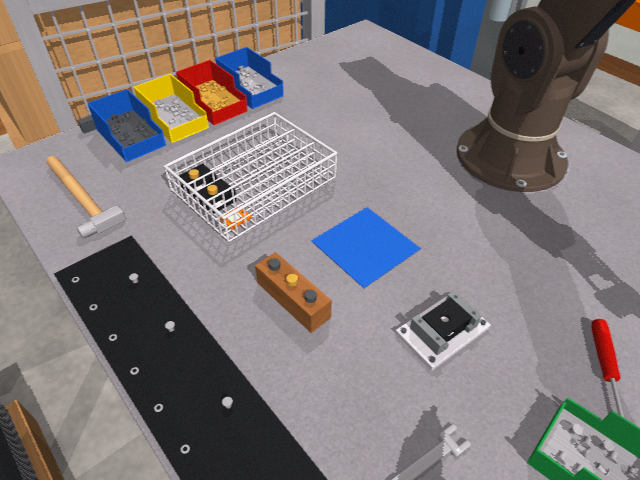

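The top view shows the nest at (170,273), and the rack at (287,191) with the brass pin in its middle hole. The mat is at (292,297). The basket is around (455,265), with the tag at (407,213) in its left lane (+y). The finished blocks are in the other two lanes.

```bash
cat > m.py <<'E'
from h import *
np.set_printoptions(precision=4,suppress=True)
f=dict(np.load("top0.npz"));g=dict(np.load("scene0.npz"))
hsv=cv2.cvtColor(f["img"],cv2.COLOR_BGR2HSV)
def rect(lo,hi,box,z,name,k=0):
    m=cv2.inRange(hsv,np.array(lo),np.array(hi));b=np.zeros_like(m);x0,y0,x1,y1=box;b[y0:y1,x0:x1]=m[y0:y1,x0:x1]
    if k:b=cv2.morphologyEx(b,cv2.MORPH_CLOSE,np.ones((k,k)))
    c=max(cv2.findContours(b,0,1)[0],key=cv2.contourArea)
    P=np.array([onz(f,*p,z)[:2] for p in c[:,0].astype(float)])
    (cx,cy),(w,h),a=cv2.minAreaRect((P*1000).astype(np.float32))
    print(name,"c",cx,cy,"size",w,h,"ang",a);return cx/1e3,cy/1e3
rect((100,120,60),(125,255,255),(240,245,345,350),.003,"mat")
rect((3,80,60),(15,220,255),(240,170,335,215),.05,"rack")
p=rect((15,120,120),(28,255,255),(275,178,300,202),.062,"brass")
rect((0,0,170),(180,60,255),(130,225,210,320),.012,"nestplate",41)
rect((0,0,0),(180,255,75),(140,240,200,305),.042,"bracket",7)
t=rect((3,140,120),(18,255,255),(390,190,425,235),.018,"tag",9)
rect((0,0,150),(180,60,255),(380,172,528,358),.072,"basket",15)
for d in((447,208),(485,206)):print("donehead",onz(f,*d,.066)[:2])
print("hole",onz(f,166,271,.042)[:2])
for q in((390,183),(508,180),(519,347),(398,350)):print("rim",onz(f,*q,.072)[:2])
print("scene pin head",proj(g,[*p,.062]),"top of rack check", proj(g,[*t,.018]))
big=cv2.resize(f["img"][170:360,370:540],None,fx=3.5,fy=3.0,interpolation=2)
w=np.load("wrist0.npz")["img"]
cv2.imwrite("pics/w0.png",w)
E
python3 m.py
```

```text
mat c 454.310791015625 -10.569969177246094 size 147.71966552734375 147.5975341796875 ang 89.96724700927734
rack c 638.832763671875 2.7407608032226562 size 52.40141677856445 143.53956604003906 ang 3.145153284072876
brass c 641.3760375976562 3.1543893814086914 size 21.374433517456055 21.003313064575195 ang 1.7722543478012085
nestplate c 493.67535400390625 211.12728881835938 size 172.7657470703125 143.24290466308594 ang 2.7339775562286377
bracket c 489.10919189453125 209.46421813964844 size 51.001983642578125 63.18109893798828 ang 86.29624938964844
tag c 612.4003295898438 -218.94046020507812 size 48.614253997802734 38.69380187988281 ang 0.5466222763061523
basket c 519.7683715820312 -291.4795837402344 size 321.9119567871094 258.7045593261719 ang 0.7457223534584045
donehead [ 0.6153 -0.2791]
donehead [ 0.6208 -0.346 ]
hole [0.4932 0.2091]
rim [ 0.6554 -0.1778]
rim [ 0.667  -0.3849]
rim [ 0.3794 -0.3999]
rim [ 0.3694 -0.1945]
scene pin head [290.3518 279.4974] top of rack check [234.0282 218.2942]
```

```bash
cat > plan.py <<'E'
import sys,json,numpy as np
from scipy.spatial.transform import Rotation as Ro
np.set_printoptions(precision=4,suppress=True)
def Rd(a):
    a=np.radians(a);c,s=np.cos(a),np.sin(a);return np.array([[-s,c,0],[c,s,0],[0,0,-1]])
def plan(p,a,wps):
    "commanded start pos, jaw yaw deg; waypoints (x,y,z,yaw): prints row for each call"
    p=np.array(p,float)
    for w in wps:
        d=Rd(a).T@(np.array(w[:3])-p)/.3; t=((a-w[3]+180)%360-180)/180
        d=np.round(d,3 if 1 else 4);d=np.round(d,4);t=round(t,4)
        p=p+Rd(a)@d*.3;a=a-t*180
        print("0 0",t,*d,"| end",p,round(a,3),"WARN" if abs(d).max()>1 else "")
    json.dump([list(p),a],open("cmd.json","w"))
def last(): return json.load(open("cmd.json"))
E
python3 - <<'E'
from plan import *
plan([.21,.589,.238],70.4,[(.34,.39,.22,50),(.49,.19,.2,25),(.632,.0032,.14,3)])
E
```

```text
0 0 0.1133 -0.631 -0.48 0.06 | end [0.34   0.3898 0.22  ] 50.006 
0 0 0.1389 -0.811 -0.189 0.067 | end [0.49   0.19   0.1999] 25.004 
0 0 0.1222 -0.765 0.166 0.2 | end [0.6321 0.0031 0.1399] 3.008
```

move_arm:
  targets: "0 0 0.1133 -0.631 -0.48 0.06 0.6;0 0 0.1133 -0.631 -0.48 0.06 0.6;0 0 0.1133 -0.631 -0.48 0.06 0.6;0 0 0.1133 -0.631 -0.48 0.06 0.6;0 0 0.1133 -0.631 -0.48 0.06 0.6;0 0 0.1133 -0.631 -0.48 0.06 0.6;0 0 0.1133 -0.631 -0.48 0.06 0.6;0 0 0.1133 -0.631 -0.48 0.06 0.6"
  grip_force: 20

```text
time_s: 0.82
tcp_pos: [0.3407, 0.388, 0.2197]
eef_rot: [[-0.764, 0.646, 0.0], [0.646, 0.764, -0.0], [-0.0, -0.0, -1.0]]
wrist_force: [-1.7, 0.3, -0.1]
gripper_width: 0.0553
```

move_arm:
  targets: "0 0 0.1389 -0.811 -0.189 0.067 0.6;0 0 0.1389 -0.811 -0.189 0.067 0.6;0 0 0.1389 -0.811 -0.189 0.067 0.6;0 0 0.1389 -0.811 -0.189 0.067 0.6;0 0 0.1389 -0.811 -0.189 0.067 0.6;0 0 0.1389 -0.811 -0.189 0.067 0.6;0 0 0.1389 -0.811 -0.189 0.067 0.6;0 0 0.1389 -0.811 -0.189 0.067 0.6"

```text
time_s: 1.48
tcp_pos: [0.4907, 0.1888, 0.1994]
eef_rot: [[-0.42, 0.908, 0.0], [0.908, 0.42, -0.001], [-0.001, -0.0, -1.0]]
wrist_force: [-0.5, 0.8, -0.1]
gripper_width: 0.0553
```

move_arm:
  targets: "0 0 0.1222 -0.765 0.166 0.2 0.6;0 0 0.1222 -0.765 0.166 0.2 0.6;0 0 0.1222 -0.765 0.166 0.2 0.6;0 0 0.1222 -0.765 0.166 0.2 0.6;0 0 0.1222 -0.765 0.166 0.2 0.6;0 0 0.1222 -0.765 0.166 0.2 0.6;0 0 0.1222 -0.765 0.166 0.2 0.6;0 0 0.1222 -0.765 0.166 0.2 0.6"

```text
time_s: 2.15
tcp_pos: [0.6321, 0.0036, 0.1385]
eef_rot: [[-0.052, 0.999, -0.001], [0.999, 0.052, -0.0], [0.0, -0.001, -1.0]]
wrist_force: [-0.0, 0.8, -0.4]
gripper_width: 0.0549
```

```bash
cat > wl.py <<'E'
from h import *
np.set_printoptions(precision=4,suppress=True)
def look(name,cam="wrist"):
    f=env.grab_frame(cam);cv2.imwrite(f"pics/{name}.png",f["img"]);np.savez(name+".npz",**f);return f
def blob(f,lo,hi,box=None,fish=True,z=0,k=0):
    hsv=cv2.cvtColor(f["img"],cv2.COLOR_BGR2HSV);m=cv2.inRange(hsv,np.array(lo),np.array(hi))
    if box is not None:
        b=np.zeros_like(m);x0,y0,x1,y1=box;b[y0:y1,x0:x1]=m[y0:y1,x0:x1];m=b
    if k:m=cv2.morphologyEx(m,cv2.MORPH_CLOSE,np.ones((k,k)))
    c=max(cv2.findContours(m,0,1)[0],key=cv2.contourArea)
    P=np.array([onz(f,*p,z,fish)[:2] for p in c[:,0].astype(float)])
    return c[:,0],P,cv2.minAreaRect((P*1000).astype(np.float32))
E
python3 - <<'E'
from wl import *
f=look("w1");s=env.get_state();print(s["tcp_pos"],s["time_s"],s["qpos"])
c,P,r=blob(f,(15,110,80),(30,255,255),z=.062);print(c.min(0),c.max(0),r,(P.min(0)+P.max(0))/2)
E
```

```text
[0.6316 0.0054 0.1388] 2.2 [-21.9596  32.2009  25.0946  97.0817 -16.2229  54.4115  12.4091]
[220 338] [563 363] ((696.37353515625, -74.2517318725586), (272.06182861328125, 8.919480323791504), 3.0017707347869873) [ 0.6966 -0.0746]
```

View pics/w1.png

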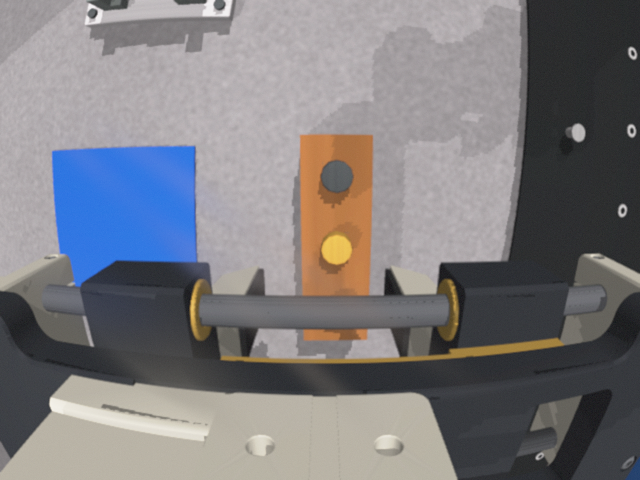

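The wrist view shows the brass head at (337,249), the rack edges at columns 301–372, and the jaws straddling the pin. The earlier mask had picked up the gripper's brass bar, so I'm boxing the pin.

Run:
```python
from wl import *
f=dict(np.load("w1.npz"))
c,P,r=blob(f,(15,110,80),(30,255,255),box=(310,220,365,275),z=.062);print(c.min(0),c.max(0),r,(P.min(0)+P.max(0))/2)
c,P,r=blob(f,(3,80,40),(14,255,255),box=(290,120,385,290),z=.05);print(r)
print("longpin1",onz(f,337,176,.062,True))
from plan import *
x,y=r[0];
```

```text
[321 230] [352 265] ((639.8032836914062, 4.050763130187988), (19.449373245239258, 22.792205810546875), 2.7911458015441895) [0.6398 0.004 ]
((638.6036987304688, 22.602825164794922), (46.070438385009766, 103.3464126586914), 3.0235846042633057)
longpin1 [0.6375 0.0487 0.062 ]
```

Run:
```python
from plan import *
p,a=last()
plan(p,a,[(.64,.003,.064,3),(.64,.003,.064,3),(.64,.003,.15,3),(.60,.10,.16,45),(.563,.203,.16,85)])
```

```text
0 0 0.0 -0.002 0.026 0.253 | end [0.6399 0.0029 0.064 ] 3.008 
0 0 0.0 0.0 0.0 0.0 | end [0.6399 0.0029 0.064 ] 3.008 
0 0 0.0 0.0 0.0 -0.287 | end [0.6399 0.0029 0.1501] 3.008 
0 0 -0.2333 0.33 -0.116 -0.033 | end [0.6    0.0999 0.16  ] 45.002 
0 0 -0.2222 0.33 0.156 0.0 | end [0.5631 0.203  0.16  ] 84.998
```

move_arm:
  targets: "0 0 0 -0.002 0.026 0.1 0.6;0 0 0 -0.002 0.026 0.18 0.6;0 0 0 -0.002 0.026 0.23 0.6;0 0 0 -0.002 0.026 0.253 0.6;0 0 0 -0.002 0.026 0.253 0.6;0 0 0 -0.002 0.026 0.253 0.2;0 0 0 -0.002 0.026 0.253 0;0 0 0 -0.002 0.026 0.253 0"
  grip_force: 20

```text
time_s: 2.87
tcp_pos: [0.6404, 0.0034, 0.0652]
eef_rot: [[-0.053, 0.999, 0.002], [0.999, 0.053, 0.0], [0.0, 0.002, -1.0]]
wrist_force: [-0.1, -0.1, -0.5]
gripper_width: 0.0398
```

move_arm:
  targets: "0 0 0 0 0 0 0;0 0 0 0 0 0 0;0 0 0 0 0 0 0;0 0 0 0 0 0 0;0 0 0 0 0 0 0;0 0 0 0 0 -0.03 0;0 0 0 0 0 -0.07 0;0 0 0 0 0 -0.1 0"

```text
time_s: 3.53
tcp_pos: [0.6398, 0.0027, 0.0952]
eef_rot: [[-0.052, 0.999, 0.0], [0.999, 0.052, -0.0], [-0.0, 0.0, -1.0]]
wrist_force: [0.7, -0.6, -1.3]
gripper_width: 0.019
```

move_arm:
  targets: "0 0 0 0 0 -0.1 0;0 0 0 0 0 -0.187 0;0 0 0 0 0 -0.187 0;0 0 0 0 0 -0.187 0;0 0 0 0 0 -0.187 0;0 0 0 0 0 -0.187 0;0 0 0 0 0 -0.187 0;0 0 0 0 0 -0.187 0"

```text
time_s: 4.2
tcp_pos: [0.639, 0.0029, 0.1489]
eef_rot: [[-0.053, 0.999, -0.002], [0.999, 0.053, -0.0], [-0.0, -0.002, -1.0]]
wrist_force: [1.0, 0.3, 0.1]
gripper_width: 0.0188
```

move_arm:
  targets: "0 0 -0.2333 0.33 -0.116 -0.033 0;0 0 -0.2333 0.33 -0.116 -0.033 0;0 0 -0.2333 0.33 -0.116 -0.033 0;0 0 -0.2333 0.33 -0.116 -0.033 0;0 0 -0.2333 0.33 -0.116 -0.033 0;0 0 -0.2333 0.33 -0.116 -0.033 0;0 0 -0.2333 0.33 -0.116 -0.033 0;0 0 -0.2333 0.33 -0.116 -0.033 0"

```text
time_s: 4.87
tcp_pos: [0.5995, 0.0996, 0.1594]
eef_rot: [[-0.705, 0.71, -0.001], [0.71, 0.705, 0.0], [0.0, -0.0, -1.0]]
wrist_force: [0.1, -0.2, -0.7]
gripper_width: 0.019
```

move_arm:
  targets: "0 0 -0.2222 0.33 0.156 0 0;0 0 -0.2222 0.33 0.156 0 0;0 0 -0.2222 0.33 0.156 0 0;0 0 -0.2222 0.33 0.156 0 0;0 0 -0.2222 0.33 0.156 0 0;0 0 -0.2222 0.33 0.156 0 0;0 0 -0.2222 0.33 0.156 0 0;0 0 -0.2222 0.33 0.156 0 0"

```text
time_s: 5.53
tcp_pos: [0.5627, 0.2027, 0.1595]
eef_rot: [[-0.996, 0.093, -0.0], [0.093, 0.996, -0.0], [0.0, -0.0, -1.0]]
wrist_force: [-0.4, 0.0, -0.9]
gripper_width: 0.0191
```

Run:
```python
from wl import *
f=look("w2");s=env.get_state();print(s["tcp_pos"],s["time_s"],s["qpos"],s["gripper_width"])
print(proj(f,[.493,.209,.042],True))
g=look("s2","scene")
```

```text
[0.5627 0.2027 0.1595] 5.5833 [-27.6419  26.582    3.8418  99.6452  -2.131   53.8657  61.7464] 0.018755085913348953
[324.2023 135.6869]
```

View pics/w2.png

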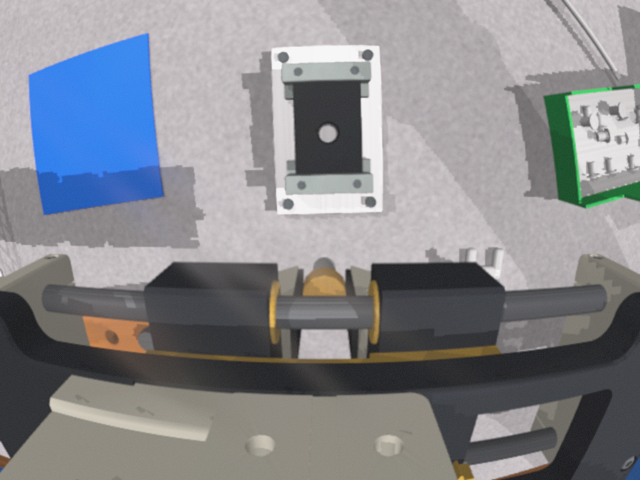

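The hole shows bright at (328,132), in line through bracket and wheel. The nest plate spans (274,46)–(383,214), and the held pin's shank tip is near (322,260). I'm measuring hole, yaw and pin tip.

Run:
```python
from wl import *
f=dict(np.load("w2.npz"))
c,P,r=blob(f,(0,0,110),(180,60,255),box=(312,116,345,150),z=.042);print("hole",c.min(0),c.max(0),r,(P.min(0)+P.max(0))/2)
c,P,r=blob(f,(0,0,0),(180,255,60),box=(285,75,370,180),z=.042,k=25);print("bracket",c.min(0),c.max(0),r)
c,P,r=blob(f,(0,0,190),(180,40,255),box=(262,35,395,225),z=.012,k=31);print("plate",c.min(0),c.max(0),r)
for q in((274,48),(380,46),(383,211),(279,214)):print(onz(f,*q,.012,True)[:2])
# expected pin tip px
s=env.get_state()
for z in(0.0,-.013,-.042):print("pin axis at tcp z",z,proj(f,s["tcp_pos"]+[0,0,z],True))
g=dict(np.load("s2.npz"))
q=proj(g,s["tcp_pos"]);print(q)
x,y=map(int,q)
a=cv2.resize(g["img"][y-40:y+60,x-60:x+60],(480,400),interpolation=2);b=cv2.resize(f["img"][235:305,270:380],(314*2,400),interpolation=2)
h=cv2.resize(f["img"][70:190,270:385],(383,400),interpolation=2)
cv2.imwrite("pics/crop2.png",cv2.resize(np.hstack([a[:,:],b[:,150:500],h]),None,fx=.65,fy=1))
```

```text
hole [319 125] [336 142] ((491.44683837890625, 211.40304565429688), (11.94932746887207, 12.05598258972168), 58.303504943847656) [0.4916 0.2114]
bracket [294  82] [360 172] ((486.9394226074219, 211.80615234375), (45.71810531616211, 64.64604949951172), 86.05609130859375)
plate [262  35] [394 224] ((487.0733642578125, 213.5570831298828), (108.0182876586914, 154.30380249023438), 84.03695678710938)
[0.4173 0.1765]
[0.4232 0.2599]
[0.5567 0.2509]
[0.5513 0.1668]
pin axis at tcp z 0.0 [325.3703 298.505 ]
pin axis at tcp z -0.013 [325.2435 287.0305]
pin axis at tcp z -0.042 [325.0149 266.4444]
[421.2266 294.1494]
```

View pics/crop2.png

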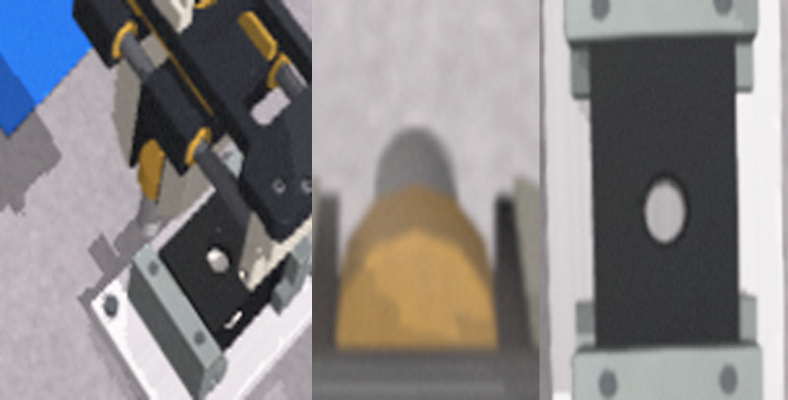

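Run:
```python
from plan import *
p,a=last()
plan(p,a,[(.4917,.2114,.1,86),(.4917,.2114,.083,86),(.4917,.2114,.056,86)])
```

```text
0 0 -0.0056 0.239 0.007 0.2 | end [0.4918 0.2114 0.1   ] 86.006 
0 0 0.0 0.0 0.0 0.057 | end [0.4918 0.2114 0.0829] 86.006 
0 0 0.0 0.0 0.0 0.09 | end [0.4918 0.2114 0.0559] 86.006
```

move_arm:
  targets: "0 0 -0.0056 0.1 0.004 0.05 0;0 0 -0.0056 0.2 0.007 0.1 0;0 0 -0.0056 0.239 0.007 0.15 0;0 0 -0.0056 0.239 0.007 0.2 0;0 0 -0.0056 0.239 0.007 0.2 0;0 0 -0.0056 0.239 0.007 0.2 0;0 0 -0.0056 0.239 0.007 0.2 0;0 0 -0.0056 0.239 0.007 0.2 0"

```text
time_s: 6.3
tcp_pos: [0.4926, 0.2114, 0.1006]
eef_rot: [[-0.997, 0.071, 0.002], [0.071, 0.997, 0.001], [-0.002, 0.001, -1.0]]
wrist_force: [0.5, -0.8, 0.4]
gripper_width: 0.0189
```

move_arm:
  targets: "0 0 0 0 0 0.01 0;0 0 0 0 0 0.02 0;0 0 0 0 0 0.03 0;0 0 0 0 0 0.04 0;0 0 0 0 0 0.05 0;0 0 0 0 0 0.057 0;0 0 0 0 0 0.057 0;0 0 0 0 0 0.057 0"

```text
time_s: 6.97
tcp_pos: [0.4913, 0.2112, 0.0824]
eef_rot: [[-0.998, 0.069, -0.0], [0.069, 0.998, -0.0], [0.0, -0.0, -1.0]]
wrist_force: [-0.2, -0.1, -0.6]
gripper_width: 0.0191
```

move_arm:
  targets: "0 0 0 0 0 0.008 0;0 0 0 0 0 0.016 0;0 0 0 0 0 0.022 0;0 0 0 0 0 0.028 0;0 0 0 0 0 0.034 0;0 0 0 0 0 0.04 0;0 0 0 0 0 0.04 0;0 0 0 0 0 0.04 0"

```text
time_s: 7.63
tcp_pos: [0.4913, 0.2113, 0.0705]
eef_rot: [[-0.998, 0.069, -0.0], [0.069, 0.998, -0.0], [0.0, -0.0, -1.0]]
wrist_force: [-0.5, 0.6, -0.7]
gripper_width: 0.019
```

Tip is inside the upper ear with no force, so I'm continuing down.

move_arm:
  targets: "0 0 0 0 0 0.01 0;0 0 0 0 0 0.018 0;0 0 0 0 0 0.026 0;0 0 0 0 0 0.034 0;0 0 0 0 0 0.04 0;0 0 0 0 0 0.046 0;0 0 0 0 0 0.05 0;0 0 0 0 0 0.05 0"

```text
time_s: 8.3
tcp_pos: [0.4913, 0.2114, 0.056]
eef_rot: [[-0.998, 0.069, -0.0], [0.069, 0.998, 0.0], [0.0, 0.0, -1.0]]
wrist_force: [-2.7, -0.5, 7.2]
gripper_width: 0.0191
```

move_arm:
  targets: "0 0 0 0 0 0.002 0;0 0 0 0 0 0.004 0;0 0 0 0 0 0.005 0;0 0 0 0 0 0.005 0;0 0 0 0 0 0.005 0;0 0 0 0 0 0.005 0;0 0 0 0 0 0.005 0;0 0 0 0 0 0.005 0"

```text
time_s: 8.97
tcp_pos: [0.4914, 0.2114, 0.0558]
eef_rot: [[-0.998, 0.07, 0.001], [0.07, 0.998, 0.001], [-0.0, 0.001, -1.0]]
wrist_force: [-6.2, -3.5, 24.7]
gripper_width: 0.019
```

move_arm:
  targets: "0 0 0 0 0 -0.004 0;0 0 0 0 0 -0.004 0.6;0 0 0 0 0 -0.004 0.6;0 0 0 0 0 -0.004 0.6;0 0 0 0 0 -0.004 0.6;0 0 0 0 0 -0.004 0.6;0 0 0 0 0 -0.12 0.6;0 0 0 0 0 -0.2 0.6"

```text
time_s: 9.63
tcp_pos: [0.4909, 0.2109, 0.1145]
eef_rot: [[-0.998, 0.07, -0.002], [0.07, 0.998, -0.001], [0.002, -0.001, -1.0]]
wrist_force: [1.1, 0.3, 0.6]
gripper_width: 0.0545
```

move_arm:
  targets: "0 0 0 -0.1 0 0 0.85;0 0 0 -0.2 0 0 0.85;0 0 0 -0.2 0 0 0.85;0 0 0 -0.2 0 0 0.85;0 0 0 -0.2 0 0 0.85;0 0 0 -0.2 0 0 0.85;0 0 0 -0.2 0 0 0.85;0 0 0 -0.2 0 0 0.85"

```text
time_s: 10.3
tcp_pos: [0.5505, 0.2073, 0.1141]
eef_rot: [[-0.998, 0.069, -0.001], [0.069, 0.998, -0.0], [0.001, -0.0, -1.0]]
wrist_force: [-0.7, 0.6, -0.3]
gripper_width: 0.0781
```

Run:
```python
from wl import *
f=look("w3");g=look("s3","scene");s=env.get_state();print(s["tcp_pos"],s["time_s"],s["gripper_width"])
q=proj(g,[.4916,.2114,.04]);x,y=map(int,q);print(q)
for z in(.042,.054):print(z,proj(f,[.4916,.2114,z],True),proj(g,[.4916,.2114,z]))
a=cv2.resize(g["img"][y-40:y+40,x-40:x+40],(400,400),interpolation=2)
q=proj(f,[.489,.2114,.04],True);x,y=map(int,q);y=max(y,90)
b=cv2.resize(f["img"][y-90:y+90,x-90:x+90],(400,400),interpolation=2)
cv2.imwrite("pics/crop3.png",np.hstack([a,b]))
c,P,r=blob(f,(15,110,80),(30,255,255),box=(x-40,y-50,x+40,y+50),z=.054);print(c.min(0),c.max(0),r)
```

```text
[0.5509 0.2073 0.1142] 10.4 0.0779276909618532
[443.4821 319.8102]
0.042 [324.5618 152.9349] [443.7167 319.1042]
0.054 [324.6191 153.5704] [445.1424 314.8142]
[306 135] [342 171] ((491.2856140136719, 211.080078125), (19.602094650268555, 19.606914520263672), 41.01167297363281)
```

View pics/crop3.png

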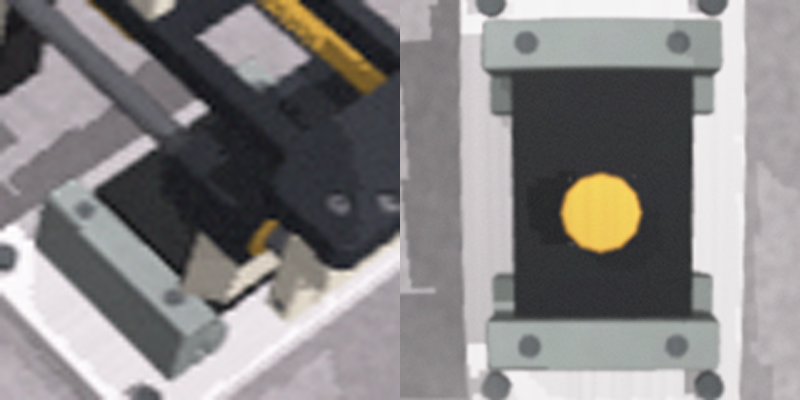

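The head sits centred over the hole, with an apparent diameter of 19.6 mm at the home height. The arm hides the side view, so I'll press the head lightly with shut fingers and check that contact comes at z = 0.054 (TCP 0.065).

move_arm:
  targets: "0 0 0 0.1 0 0 0;0 0 0 0.2 0 0 0;0 0 0 0.2 0 0 0;0 0 0 0.2 0 0 0;0 0 0 0.2 0 0 0;0 0 0 0.2 0 0 0;0 0 0 0.2 0 0 0;0 0 0 0.2 0 0.06 0"

```text
time_s: 11.07
tcp_pos: [0.4942, 0.2121, 0.0984]
eef_rot: [[-0.998, 0.07, 0.005], [0.07, 0.998, 0.003], [-0.005, 0.003, -1.0]]
wrist_force: [0.3, 0.6, -0.0]
gripper_width: 0.0291
```

move_arm:
  targets: "0 0 0 0 0 0.05 0;0 0 0 0 0 0.08 0;0 0 0 0 0 0.09 0;0 0 0 0 0 0.097 0;0 0 0 0 0 0.102 0;0 0 0 0 0 0.105 0;0 0 0 0 0 0.105 0;0 0 0 0 0 0.105 0"

```text
time_s: 11.73
tcp_pos: [0.4919, 0.2114, 0.0654]
eef_rot: [[-0.998, 0.07, 0.001], [0.07, 0.998, 0.001], [-0.001, 0.001, -1.0]]
wrist_force: [-0.7, -0.6, 3.1]
gripper_width: 0.0007
```

move_arm:
  targets: "0 0 0 0 0 0.002 0;0 0 0 0 0 0.004 0;0 0 0 0 0 0.004 0;0 0 0 0 0 0.004 0;0 0 0 0 0 0.004 0;0 0 0 0 0 0.004 0;0 0 0 0 0 -0.05 0.5;0 0 0 0 0 -0.1 0.85"

```text
time_s: 12.4
tcp_pos: [0.4911, 0.2112, 0.095]
eef_rot: [[-0.998, 0.069, -0.001], [0.069, 0.998, -0.0], [0.001, -0.0, -1.0]]
wrist_force: [1.1, -0.1, 0.0]
gripper_width: 0.0095
```

Run:
```python
from plan import *
# commanded after: z=.0649+.03
plan([.4918,.2114,.0949],86.006,[(.4872,.2117,.095,86),(.4872,.2117,.027,86),(.4872,.2117,.12,86),(.455,.09,.12,86),(.4543,-.0106,.1,92),(.4543,-.0106,.022,92)])
```

```text
0 0 0.0 0.015 -0.0 -0.0 | end [0.4873 0.2117 0.0949] 86.006 
0 0 0.0 0.0 -0.0 0.226 | end [0.4873 0.2117 0.0271] 86.006 
0 0 0.0 0.0 -0.0 -0.31 | end [0.4873 0.2117 0.1201] 86.006 
0 0 0.0 0.079 -0.412 0.0 | end [0.4551 0.0901 0.1201] 86.006 
0 0 -0.0333 -0.021 -0.335 0.067 | end [ 0.4543 -0.0106  0.1   ] 92.0 
0 0 0.0 0.0 0.0 0.26 | end [ 0.4543 -0.0106  0.022 ] 92.0
```

move_arm:
  targets: "0 0 0 0.015 0 0 0.85;0 0 0 0.015 0 0 0.85;0 0 0 0.015 0 0 0.85;0 0 0 0.015 0 0 0.85;0 0 0 0.015 0 0 0.85;0 0 0 0.015 0 0 0.85;0 0 0 0.015 0 0 0.85;0 0 0 0.015 0 0 0.85"

```text
time_s: 13.07
tcp_pos: [0.4869, 0.2115, 0.0944]
eef_rot: [[-0.998, 0.069, -0.0], [0.069, 0.998, -0.0], [0.0, -0.0, -1.0]]
wrist_force: [-0.1, 0.4, 0.7]
gripper_width: 0.0622
```

move_arm:
  targets: "0 0 0 0 0 0 0.85;0 0 0 0 0 0.08 0.85;0 0 0 0 0 0.15 0.85;0 0 0 0 0 0.2 0.85;0 0 0 0 0 0.226 0.85;0 0 0 0 0 0.226 0.85;0 0 0 0 0 0.226 0.85;0 0 0 0 0 0.226 0.85"

```text
time_s: 13.73
tcp_pos: [0.4876, 0.2119, 0.0277]
eef_rot: [[-0.998, 0.069, 0.001], [0.069, 0.998, 0.001], [-0.001, 0.001, -1.0]]
wrist_force: [0.5, -0.7, 0.4]
gripper_width: 0.078
```

move_arm:
  targets: "0 0 0 0 0 0 0.5;0 0 0 0 0 0 0.4;0 0 0 0 0 0 0.3;0 0 0 0 0 0 0.3;0 0 0 0 0 0 0.3;0 0 0 0 0 0 0.3;0 0 0 0 0 0 0.3;0 0 0 0 0 0 0.3"
  grip_force: 40

```text
time_s: 14.4
tcp_pos: [0.487, 0.2118, 0.027]
eef_rot: [[-0.998, 0.069, 0.0], [0.069, 0.998, 0.0], [-0.0, 0.0, -1.0]]
wrist_force: [-0.8, 0.7, 4.9]
gripper_width: 0.0476
```

move_arm:
  targets: "0 0 0 0 0 -0.01 0.3;0 0 0 0 0 -0.02 0.3;0 0 0 0 0 -0.04 0.3;0 0 0 0 0 -0.06 0.3;0 0 0 0 0 -0.09 0.3;0 0 0 0 0 -0.12 0.3;0 0 0 0 0 -0.12 0.3;0 0 0 0 0 -0.12 0.3"

```text
time_s: 15.07
tcp_pos: [0.4875, 0.2118, 0.0637]
eef_rot: [[-0.998, 0.07, 0.002], [0.07, 0.998, 0.001], [-0.002, 0.001, -1.0]]
wrist_force: [0.1, 0.8, -4.2]
gripper_width: 0.0475
```

Run:
```python
from plan import *
plan([.4873,.2117,.0631],86.006,[(.4873,.2117,.12,86.006),(.455,.1,.12,90),(.4543,-.0106,.1,93.2),(.4543,-.0106,.019,93.2)])
```

```text
0 0 0.0 0.0 0.0 -0.19 | end [0.4873 0.2117 0.1201] 86.006 
0 0 -0.0222 0.081 -0.379 0.0 | end [0.4551 0.1    0.1201] 90.002 
0 0 -0.0178 0.003 -0.369 0.067 | end [ 0.4542 -0.0107  0.1   ] 93.206 
0 0 0.0 -0.0 0.0 0.27 | end [ 0.4542 -0.0107  0.019 ] 93.206
```

move_arm:
  targets: "0 0 0 0 0 -0.05 0.3;0 0 0 0 0 -0.1 0.3;0 0 0 0 0 -0.15 0.3;0 0 0 0 0 -0.19 0.3;0 0 0 0 0 -0.19 0.3;0 0 0 0 0 -0.19 0.3;0 0 0 0 0 -0.19 0.3;0 0 0 0 0 -0.19 0.3"

```text
time_s: 15.73
tcp_pos: [0.4863, 0.2113, 0.1188]
eef_rot: [[-0.998, 0.069, -0.002], [0.069, 0.998, -0.001], [0.001, -0.001, -1.0]]
wrist_force: [0.3, 0.4, -3.1]
gripper_width: 0.0473
```

move_arm:
  targets: "0 0 -0.0222 0.01 -0.03 0 0.3;0 0 -0.0222 0.02 -0.08 0 0.3;0 0 -0.0222 0.04 -0.14 0 0.3;0 0 -0.0222 0.05 -0.2 0 0.3;0 0 -0.0222 0.06 -0.27 0 0.3;0 0 -0.0222 0.07 -0.33 0 0.3;0 0 -0.0222 0.081 -0.379 0 0.3;0 0 -0.0222 0.081 -0.379 0 0.3"

```text
time_s: 16.4
tcp_pos: [0.4529, 0.0952, 0.1192]
eef_rot: [[-1.0, 0.006, -0.003], [0.006, 1.0, -0.002], [0.003, -0.002, -1.0]]
wrist_force: [-0.0, -1.5, -3.3]
gripper_width: 0.0475
```

move_arm:
  targets: "0 0 -0.0178 0.003 -0.05 0.067 0.3;0 0 -0.0178 0.003 -0.11 0.067 0.3;0 0 -0.0178 0.003 -0.17 0.067 0.3;0 0 -0.0178 0.003 -0.23 0.067 0.3;0 0 -0.0178 0.003 -0.29 0.067 0.3;0 0 -0.0178 0.003 -0.34 0.067 0.3;0 0 -0.0178 0.003 -0.369 0.067 0.3;0 0 -0.0178 0.003 -0.369 0.067 0.3"

```text
time_s: 17.07
tcp_pos: [0.4535, -0.013, 0.0995]
eef_rot: [[-0.999, -0.052, -0.001], [-0.052, 0.999, -0.001], [0.001, -0.001, -1.0]]
wrist_force: [-0.8, 0.2, -3.4]
gripper_width: 0.0473
```

move_arm:
  targets: "0 0 0 0 0 0.06 0.3;0 0 0 0 0 0.12 0.3;0 0 0 0 0 0.18 0.3;0 0 0 0 0 0.22 0.3;0 0 0 0 0 0.24 0.3;0 0 0 0 0 0.255 0.3;0 0 0 0 0 0.265 0.3;0 0 0 0 0 0.265 0.3"

```text
time_s: 17.73
tcp_pos: [0.454, -0.0105, 0.0201]
eef_rot: [[-0.998, -0.056, -0.0], [-0.056, 0.998, 0.0], [0.0, 0.0, -1.0]]
wrist_force: [0.2, -1.2, -3.0]
gripper_width: 0.0472
```

move_arm:
  targets: "0 0 0 0 0 0.003 0.3;0 0 0 0 0 0.006 0.3;0 0 0 0 0 0.008 0.3;0 0 0 0 0 0.01 0.3;0 0 0 0 0 0.01 0.3;0 0 0 0 0 0.01 0.3;0 0 0 0 0 0.01 0.3;0 0 0 0 0 0.01 0.3"

```text
time_s: 18.4
tcp_pos: [0.4543, -0.0108, 0.018]
eef_rot: [[-0.998, -0.056, 0.001], [-0.056, 0.998, 0.0], [-0.001, 0.0, -1.0]]
wrist_force: [-2.4, -0.3, 6.5]
gripper_width: 0.0476
```

Run:
```python
from plan import *
plan([.4542,-.0107,.0175],93.206,[(.4542,-.0107,.12,93.206),(.454,-.045,.12,48),(.458,-.075,.12,3.2)])
```

```text
0 0 0.0 0.0 0.0 -0.342 | end [ 0.4542 -0.0107  0.1201] 93.206 
0 0 0.2511 0.007 -0.114 0.0 | end [ 0.454  -0.045   0.1201] 48.008 
0 0 0.2489 -0.077 -0.066 0.0 | end [ 0.4579 -0.0751  0.1201] 3.206
```

move_arm:
  targets: "0 0 0 0 0 0 0.85;0 0 0 0 0 0 0.85;0 0 0 0 0 0 0.85;0 0 0 0 0 0 0.85;0 0 0 0 0 0 0.85;0 0 0 0 0 -0.1 0.85;0 0 0 0 0 -0.23 0.85;0 0 0 0 0 -0.342 0.85"

```text
time_s: 19.07
tcp_pos: [0.4533, -0.0109, 0.121]
eef_rot: [[-0.998, -0.056, -0.002], [-0.056, 0.998, -0.0], [0.002, -0.0, -1.0]]
wrist_force: [1.9, 0.2, 0.2]
gripper_width: 0.0779
```

move_arm:
  targets: "0 0 0.2511 0.007 -0.114 0 0.95;0 0 0.2511 0.007 -0.114 0 0.95;0 0 0.2511 0.007 -0.114 0 0.95;0 0 0.2511 0.007 -0.114 0 0.95;0 0 0.2511 0.007 -0.114 0 0.95;0 0 0.2511 0.007 -0.114 0 0.95;0 0 0.2511 0.007 -0.114 0 0.95;0 0 0.2511 0.007 -0.114 0 0.95"

```text
time_s: 19.73
tcp_pos: [0.4537, -0.045, 0.1198]
eef_rot: [[-0.742, 0.67, -0.0], [0.67, 0.742, -0.0], [0.0, -0.0, -1.0]]
wrist_force: [-1.1, 0.1, 0.6]
gripper_width: 0.0872
```

move_arm:
  targets: "0 0 0.2489 -0.077 -0.066 0 0.95;0 0 0.2489 -0.077 -0.066 0 0.95;0 0 0.2489 -0.077 -0.066 0 0.95;0 0 0.2489 -0.077 -0.066 0 0.95;0 0 0.2489 -0.077 -0.066 0 0.95;0 0 0.2489 -0.077 -0.066 0 0.95;0 0 0.2489 -0.077 -0.066 0 0.95;0 0 0.2489 -0.077 -0.066 0 0.95"

```text
time_s: 20.4
tcp_pos: [0.4576, -0.0752, 0.1197]
eef_rot: [[-0.057, 0.998, -0.0], [0.998, 0.057, -0.0], [-0.0, -0.0, -1.0]]
wrist_force: [-0.1, -0.9, -0.4]
gripper_width: 0.0871
```

Run:
```python
from wl import *
f=look("w4");g=look("s4","scene");s=env.get_state();print(s["tcp_pos"],s["eef_rot"][:2,1],s["time_s"],s["gripper_width"])
q=proj(g,[.454,-.0107,.03]);x,y=map(int,q)
a=cv2.resize(g["img"][y-35:y+35,x-35:x+35],(400,400),interpolation=2)
q=proj(f,[.454,-.0107,.033],True);x,y=map(int,q);print(x,y);Y=max(y,90)
b=cv2.resize(f["img"][Y-90:Y+90,x-90:x+90],(400,400),interpolation=2)
cv2.imwrite("pics/crop4.png",np.hstack([a,b]))
c,P,r=blob(f,(15,110,80),(30,255,255),box=(x-40,y-50,x+40,y+50),z=.045);print("head",r)
c,P,r=blob(f,(0,0,0),(180,255,70),box=(x-85,max(y-85,0),x+85,y+75),z=.033,k=15);print("blk",c.min(0),c.max(0),r)
```

```text
[ 0.4576 -0.0752  0.1198] [0.9982 0.0594] 20.5 0.08732615275971135
324 142
head ((457.47418212890625, -10.404850959777832), (19.827253341674805, 19.745304107666016), 53.04460525512695)
blk [273 107] [375 180] ((453.9169921875, -11.040414810180664), (64.37488555908203, 45.9222412109375), 3.3187472820281982)
```

View pics/crop4.png

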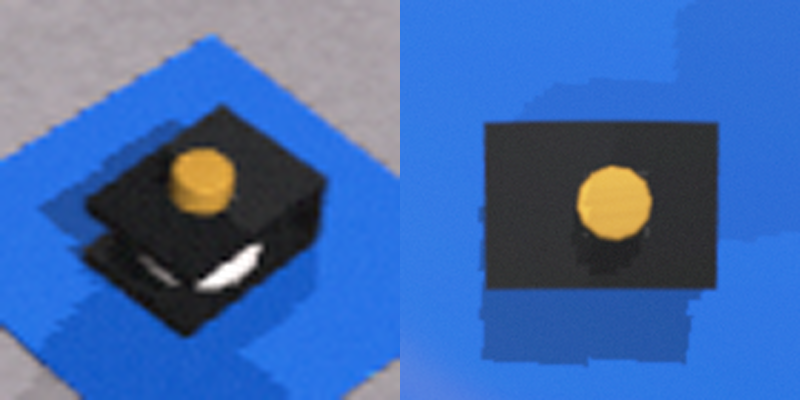

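The block stands flat on the mat with the head seated on the ear. Its centre is (0.454,-0.011) with yaw 3.3°. Next I take it by its ends and look at the lane from close.

Run:
```python
from plan import *
p,a=last()
plan(p,a,[(.4539,-.011,.12,3.2),(.4539,-.011,.019,3.2),(.4539,-.011,.14,3.2),(.475,-.16,.16,3.2),(.491,-.291,.16,3.2)])
```

```text
0 0 0.0 0.214 -0.001 0.0 | end [ 0.454  -0.0111  0.1201] 3.206 
0 0 0.0 0.0 -0.0 0.337 | end [ 0.454  -0.0111  0.019 ] 3.206 
0 0 0.0 0.0 -0.0 -0.403 | end [ 0.454  -0.0111  0.1399] 3.206 
0 0 0.0 -0.5 0.042 -0.067 | end [ 0.475  -0.1601  0.16  ] 3.206 
0 0 0.0 -0.439 0.029 0.0 | end [ 0.4911 -0.2911  0.16  ] 3.206
```

move_arm:
  targets: "0 0 0 0.1 0 0 0.95;0 0 0 0.214 -0.001 0 0.95;0 0 0 0.214 -0.001 0 0.95;0 0 0 0.214 -0.001 0 0.95;0 0 0 0.214 -0.001 0 0.95;0 0 0 0.214 -0.001 0.06 0.95;0 0 0 0.214 -0.001 0.12 0.95;0 0 0 0.214 -0.001 0.12 0.95"

```text
time_s: 21.17
tcp_pos: [0.4523, -0.0124, 0.0818]
eef_rot: [[-0.055, 0.998, -0.003], [0.998, 0.055, -0.001], [-0.001, -0.003, -1.0]]
wrist_force: [-0.9, 0.0, -0.2]
gripper_width: 0.0872
```

move_arm:
  targets: "0 0 0 0 0 0.06 0.95;0 0 0 0 0 0.12 0.95;0 0 0 0 0 0.17 0.95;0 0 0 0 0 0.2 0.95;0 0 0 0 0 0.217 0.95;0 0 0 0 0 0.217 0.95;0 0 0 0 0 0.217 0.95;0 0 0 0 0 0.217 0.7"

```text
time_s: 21.83
tcp_pos: [0.4543, -0.0113, 0.0195]
eef_rot: [[-0.056, 0.998, 0.001], [0.998, 0.056, 0.0], [0.0, 0.001, -1.0]]
wrist_force: [0.4, -0.0, 0.5]
gripper_width: 0.0842
```

move_arm:
  targets: "0 0 0 0 0 0 0.6;0 0 0 0 0 0 0.5;0 0 0 0 0 0 0.5;0 0 0 0 0 0 0.5;0 0 0 0 0 0 0.5;0 0 0 0 0 0 0.5;0 0 0 0 0 0 0.5;0 0 0 0 0 -0.01 0.5"
  grip_force: 40

```text
time_s: 22.5
tcp_pos: [0.4535, -0.0111, 0.0216]
eef_rot: [[-0.056, 0.998, -0.001], [0.998, 0.056, -0.0], [0.0, -0.001, -1.0]]
wrist_force: [-0.2, -0.7, -3.0]
gripper_width: 0.0655
```

Gripped at 66 mm. Lifting (commanded z is 0.022).

move_arm:
  targets: "0 0 0 0 0 -0.03 0.5;0 0 0 0 0 -0.08 0.5;0 0 0 0 0 -0.14 0.5;0 0 0 0 0 -0.2 0.5;0 0 0 0 0 -0.27 0.5;0 0 0 0 0 -0.33 0.5;0 0 0 0 0 -0.393 0.5;0 0 0 0 0 -0.393 0.5"

```text
time_s: 23.17
tcp_pos: [0.4552, -0.0114, 0.1428]
eef_rot: [[-0.056, 0.998, 0.004], [0.998, 0.056, 0.001], [0.001, 0.004, -1.0]]
wrist_force: [1.0, -0.3, -3.7]
gripper_width: 0.0655
```

move_arm:
  targets: "0 0 0 -0.06 0.042 -0.067 0.5;0 0 0 -0.14 0.042 -0.067 0.5;0 0 0 -0.22 0.042 -0.067 0.5;0 0 0 -0.3 0.042 -0.067 0.5;0 0 0 -0.38 0.042 -0.067 0.5;0 0 0 -0.46 0.042 -0.067 0.5;0 0 0 -0.5 0.042 -0.067 0.5;0 0 0 -0.5 0.042 -0.067 0.5"

```text
time_s: 23.83
tcp_pos: [0.4739, -0.1636, 0.1593]
eef_rot: [[-0.052, 0.999, -0.001], [0.999, 0.052, -0.002], [-0.002, -0.001, -1.0]]
wrist_force: [0.7, -0.7, -4.3]
gripper_width: 0.0655
```

move_arm:
  targets: "0 0 0 -0.06 0.029 0 0.5;0 0 0 -0.12 0.029 0 0.5;0 0 0 -0.2 0.029 0 0.5;0 0 0 -0.27 0.029 0 0.5;0 0 0 -0.34 0.029 0 0.5;0 0 0 -0.4 0.029 0 0.5;0 0 0 -0.439 0.029 0 0.5;0 0 0 -0.439 0.029 0 0.5"

```text
time_s: 24.5
tcp_pos: [0.4903, -0.2933, 0.1594]
eef_rot: [[-0.054, 0.999, -0.001], [0.999, 0.054, -0.001], [-0.001, -0.001, -1.0]]
wrist_force: [0.1, -0.6, -3.3]
gripper_width: 0.0656
```

Run:
```python
from wl import *
f=look("w5");s=env.get_state();print(s["tcp_pos"],s["eef_rot"][:2,1],s["time_s"],s["gripper_width"],s["qpos"],s["wrist_force"])
print(proj(f,[.4872,-.2252,.012],True),proj(f,[.612,-.2185,.018],True))
```

```text
[ 0.4904 -0.2915  0.1592] [0.9985 0.0547] 24.55 0.06596568329609014 [  3.8876  26.12    30.0288 105.1705 -15.9973  52.9797  44.2597] [ 0.9611  0.1996 -2.6841]
[324.9226 138.0463] [478.8677 143.3032]
```

View pics/w5.png

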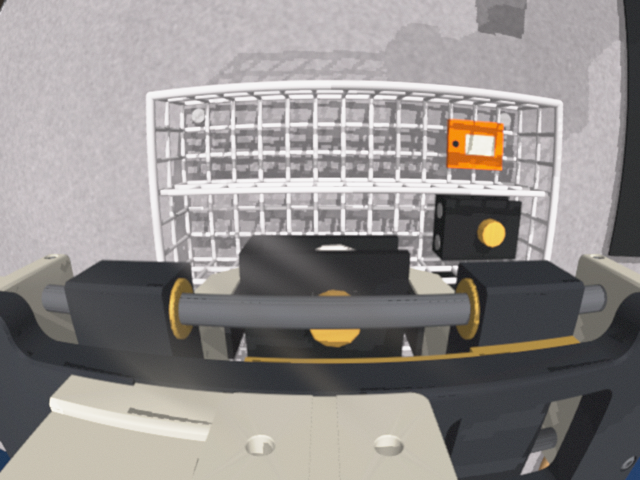

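The tag is at (475,145) at its lane's +x end. The far rim is at row ~86 and the divider top at row ~188 near column 325, and the block hangs below the jaws with its head up.

Run:
```python
from wl import *
f=dict(np.load("w5.npz"));g=cv2.cvtColor(f["img"],cv2.COLOR_BGR2GRAY)
c,P,r=blob(f,(3,140,100),(18,255,255),box=(435,110,515,180),z=.018,k=9);print("tag",c.min(0),c.max(0),r)
for col in(245,331,386):
    for lo,hi,z in((76,102,.072),(178,200,.062)):
        p=g[lo:hi,col-2:col+3].mean(1);t=p.max()-.35*(p.max()-p.min());rows=np.where(p>t)[0]+lo
        print(col,z,rows.min(),rows.max(),onz(f,col,rows.mean(),z,True)[:2])
t=np.array(r[0])/1e3;a=np.radians(3.2);print("target",t-.125*np.array([np.cos(a),np.sin(a)]))
```

```text
tag [447 119] [503 170] ((609.18017578125, -219.98489379882812), (50.48613739013672, 39.78350067138672), 3.605581521987915)
245 0.072 83 100 [ 0.4354 -0.1973]
245 0.062 179 192 [ 0.4355 -0.2592]
331 0.072 80 97 [ 0.4893 -0.1938]
331 0.062 178 191 [ 0.4928 -0.256 ]
386 0.072 81 98 [ 0.5236 -0.1916]
386 0.062 178 191 [ 0.5292 -0.2538]
target [ 0.4844 -0.227 ]
```

Run:
```python
from plan import *
p,a=last()
plan(p,a,[(.4865,-.2254,.16,3.2),(.4865,-.2254,.1,3.2),(.4865,-.2254,.032,3.2)])
```

```text
0 0 0.0 0.22 -0.003 0.0 | end [ 0.4865 -0.2253  0.16  ] 3.206 
0 0 0.0 -0.0 0.0 0.2 | end [ 0.4865 -0.2253  0.1   ] 3.206 
0 0 0.0 -0.0 0.0 0.227 | end [ 0.4865 -0.2253  0.0319] 3.206
```

move_arm:
  targets: "0 0 0 0.05 -0.003 0 0.5;0 0 0 0.1 -0.003 0 0.5;0 0 0 0.16 -0.003 0 0.5;0 0 0 0.2 -0.003 0 0.5;0 0 0 0.22 -0.003 0 0.5;0 0 0 0.22 -0.003 0 0.5;0 0 0 0.22 -0.003 0 0.5;0 0 0 0.22 -0.003 0 0.5"

```text
time_s: 25.22
tcp_pos: [0.4863, -0.2262, 0.1599]
eef_rot: [[-0.056, 0.998, 0.0], [0.998, 0.056, -0.001], [-0.001, 0.0, -1.0]]
wrist_force: [-0.5, -0.4, -3.5]
gripper_width: 0.0656
```

move_arm:
  targets: "0 0 0 0 0 0.04 0.5;0 0 0 0 0 0.08 0.5;0 0 0 0 0 0.12 0.5;0 0 0 0 0 0.16 0.5;0 0 0 0 0 0.18 0.5;0 0 0 0 0 0.2 0.5;0 0 0 0 0 0.2 0.5;0 0 0 0 0 0.2 0.5"

```text
time_s: 25.88
tcp_pos: [0.4862, -0.2259, 0.0998]
eef_rot: [[-0.055, 0.998, -0.0], [0.998, 0.055, -0.0], [-0.0, -0.0, -1.0]]
wrist_force: [0.3, -0.6, -3.8]
gripper_width: 0.0655
```

Run:
```python
from wl import *
s=env.get_state();print(s["tcp_pos"],s["wrist_force"],s["ft_torque"])
g=look("s6","scene")
q=proj(g,[.4865,-.2253,.09]);print(q);x,y=map(int,q)
cv2.imwrite("pics/crop6.png",cv2.resize(g["img"][y-80:y+80,x-100:x+100],(750,600),interpolation=2))
```

```text
[ 0.4862 -0.2259  0.0998] [ 0.3074 -0.5801 -3.7689] [-0.0916  0.0246 -0.043 ]
[281.3636 162.6437]
```

View pics/crop6.png

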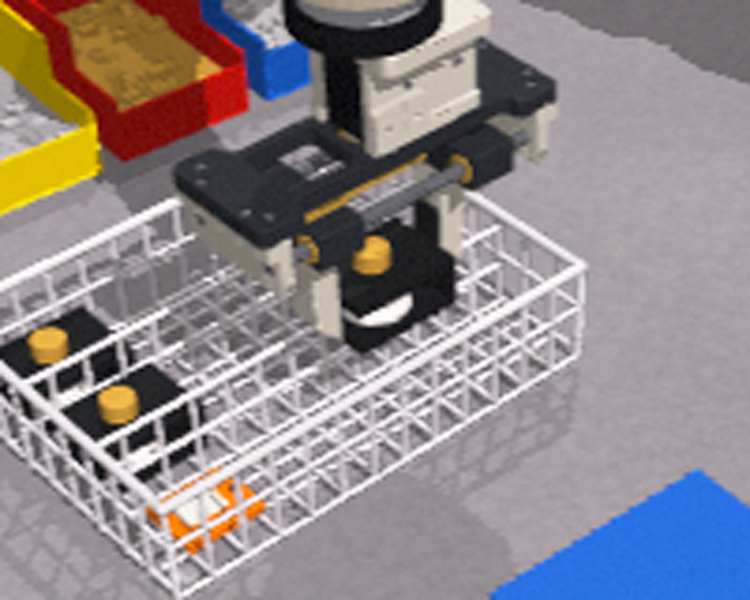

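The block hangs level above the tag lane, between the divider and the outer wall. Lowering, with a stop to check the force.

move_arm:
  targets: "0 0 0 0 0 0.02 0.5;0 0 0 0 0 0.04 0.5;0 0 0 0 0 0.06 0.5;0 0 0 0 0 0.08 0.5;0 0 0 0 0 0.1 0.5;0 0 0 0 0 0.12 0.5;0 0 0 0 0 0.12 0.5;0 0 0 0 0 0.12 0.5"

```text
time_s: 26.6
tcp_pos: [0.4859, -0.2254, 0.0633]
eef_rot: [[-0.056, 0.998, -0.001], [0.998, 0.056, 0.0], [0.0, -0.001, -1.0]]
wrist_force: [-0.2, -0.1, -2.9]
gripper_width: 0.066
```

Bottom is at z ≈ 0.047, below the divider tops, with no side force.

move_arm:
  targets: "0 0 0 0 0 0.02 0.5;0 0 0 0 0 0.04 0.5;0 0 0 0 0 0.06 0.5;0 0 0 0 0 0.08 0.5;0 0 0 0 0 0.095 0.5;0 0 0 0 0 0.107 0.5;0 0 0 0 0 0.107 0.5;0 0 0 0 0 0.107 0.5"

```text
time_s: 27.27
tcp_pos: [0.4861, -0.2254, 0.0314]
eef_rot: [[-0.056, 0.998, -0.0], [0.998, 0.056, 0.0], [0.0, -0.0, -1.0]]
wrist_force: [-1.2, 0.2, -4.4]
gripper_width: 0.0655
```

move_arm:
  targets: "0 0 0 0 0 0.003 0.5;0 0 0 0 0 0.006 0.5;0 0 0 0 0 0.009 0.5;0 0 0 0 0 0.012 0.5;0 0 0 0 0 0.014 0.5;0 0 0 0 0 0.014 0.5;0 0 0 0 0 0.014 0.5;0 0 0 0 0 0.014 0.5"

```text
time_s: 27.93
tcp_pos: [0.4864, -0.2254, 0.0282]
eef_rot: [[-0.056, 0.998, 0.001], [0.998, 0.056, 0.0], [0.0, 0.001, -1.0]]
wrist_force: [-2.0, 2.0, 9.0]
gripper_width: 0.0654
```

On the floor, with contact at TCP 0.028 as predicted. Releasing and rising straight up.

move_arm:
  targets: "0 0 0 0 0 0 0.7;0 0 0 0 0 0 0.8;0 0 0 0 0 0 0.8;0 0 0 0 0 0 0.8;0 0 0 0 0 0 0.8;0 0 0 0 0 0 0.8;0 0 0 0 0 -0.02 0.8;0 0 0 0 0 -0.06 0.8"

```text
time_s: 28.6
tcp_pos: [0.4854, -0.2251, 0.0449]
eef_rot: [[-0.056, 0.998, -0.002], [0.998, 0.056, 0.001], [0.001, -0.002, -1.0]]
wrist_force: [0.3, -0.3, 0.1]
gripper_width: 0.0737
```

move_arm:
  targets: "0 0 0 0 0 -0.08 0.8;0 0 0 0 0 -0.16 0.8;0 0 0 0 0 -0.24 0.8;0 0 0 0 0 -0.32 0.8;0 0 0 0 0 -0.4 0.8;0 0 0 0 0 -0.4 0.8;0 0 0 -0.1 0 -0.4 0.8;0 0 0 -0.2 0 -0.4 0.8"

```text
time_s: 29.27
tcp_pos: [0.4905, -0.284, 0.166]
eef_rot: [[-0.06, 0.998, 0.001], [0.998, 0.06, 0.001], [0.001, 0.001, -1.0]]
wrist_force: [0.6, -0.5, -0.2]
gripper_width: 0.0735
```

Run:
```python
from wl import *
f=look("w7");g=look("s7","scene");s=env.get_state();print(s["tcp_pos"],s["time_s"],s["gripper_width"],s["wrist_force"])
x,y=map(int,proj(f,[.4865,-.2254,.042],True));print(x,y)
c,P,r=blob(f,(15,110,80),(30,255,255),box=(x-35,y-40,x+45,y+40),z=.054);print("head",r)
c,P,r=blob(f,(0,0,0),(180,255,70),box=(x-75,y-55,x+75,y+55),z=.042,k=9);print("blk",r)
c,P,r=blob(f,(3,140,100),(18,255,255),box=(x+80,y-60,x+250,y+60),z=.018,k=9);print("tag",r)
a=cv2.resize(f["img"][60:360,120:600],(480,300));b=cv2.resize(g["img"][100:250,150:350],(480,300),interpolation=2)
cv2.imwrite("pics/crop7.png",np.vstack([a,b]))
```

```text
[ 0.4888 -0.2905  0.166 ] 29.3667 0.07350394530607862 [-0.2561 -0.5339 -0.6192]
323 151
head ((490.20147705078125, -225.57994079589844), (20.028175354003906, 19.488950729370117), 3.5082459449768066)
blk ((486.1185302734375, -225.34906005859375), (64.80839538574219, 46.88310241699219), 3.359532117843628)
tag ((609.0255126953125, -219.9452667236328), (50.46418762207031, 40.18547058105469), 2.3402040004730225)
```

View pics/crop7.png

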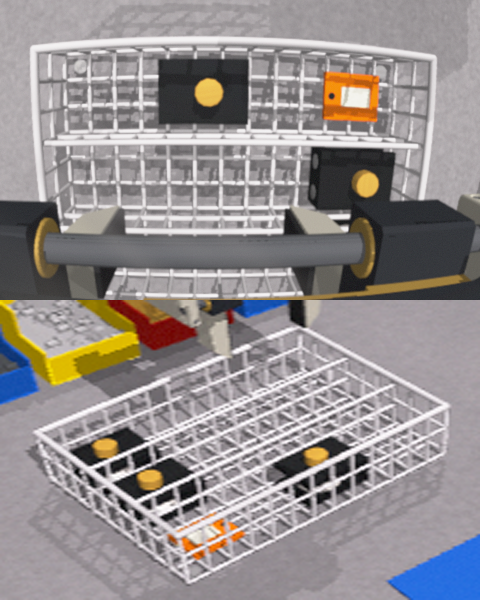

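The block lies flat in the tag lane, head up and clear of the divider and wall. The tag has not moved, and the robot touches nothing. Handing in.

```bash
python3 -c "
from workcell import env
print(env.finish_job())"
```

```text
the job is handed in; nothing more can be done
None
```

The job is done and handed in at about 29.4 s of the 69 s allowed. I pushed the brass-headed pin home, set the block down on the mat, took it again by its ends and lowered it into the tag lane.

**Pin:** while I held it, it stopped under 25 N of force. A second press with shut fingers met the head at TCP z = 0.0654, against 0.065 expected for fully home. The view of the block on the mat also showed the head flat on the upper ear.

**Final position:** the block's centre is at (0.486, -0.225) with yaw 3.4°, against a target of (0.4865, -0.2254) and a basket yaw of 3.2°. It met the floor with about 9 N. It lies flat with the head up, and the gripper was open and well clear.

**Things left alone:** the tag moved by less than 0.2 mm between the wrist views before and after placing. The two finished blocks looked undisturbed in the pictures. I did not measure the finished blocks, or look at the two long pins again after lifting the brass pin; nothing went near them after that.

**Disagreements:** the top and wrist cameras differed by 1–3 mm on the hole and the tag. For the hole I used the wrist view. For the lane I took a mean of both cameras, well inside its 7 mm of room on each side. No check failed.

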